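# Put the reagent rack in order of height

## Task

Take the three clear reagent bottles and the small sample vial that stand on the bench to the right of the bottle rack (not the ones put away at the back) and stand them upright on the four round pads of the rack, one in the middle of each pad, in order of height: the tallest on the pad next to the knobbed post, then each shorter one in turn, with the shortest at the far end of the row. Leave the metal tin where it stands.

Things in the scene. Friction and masses are not known exactly. Their poses are not given: they have to be found in the camera images.
- bottle_large: round clear reagent bottle, 63 mm in diameter and 113 mm tall, with a white screw cap; the tallest of the four containers. Origin: centre of its underside; z up through the cap. Straight-sided up to 67 mm above the underside, the shoulder narrows above; weighs about 160 g. Loose, stands on the front right of the bench at the start (like ones at the very back, beyond x = 0.8 m, are scenery).
- bottle_medium: round clear reagent bottle, 52 mm in diameter and 94 mm tall, with a black screw cap; the second tallest. Origin: centre of its underside; z up through the cap. Straight-sided up to 56 mm above the underside, the shoulder narrows above; weighs about 130 g. Loose, stands on the front right of the bench at the start (like ones at the very back, beyond x = 0.8 m, are scenery).
- bottle_small: round clear reagent bottle, 45 mm in diameter and 80 mm tall, with a black screw cap; the third tallest. Origin: centre of its underside; z up through the cap. Straight-sided up to 47 mm above the underside, the shoulder narrows above; weighs about 110 g. Loose, stands on the front right of the bench at the start (like ones at the very back, beyond x = 0.8 m, are scenery).
- vial: small clear glass sample vial with a black cap, 23 mm in diameter and 44 mm tall, the shortest of the four containers. Origin: centre of its underside; z up through the cap. Grasp it round the body or cap; weighs about 12 g. Loose, stands on the front right of the bench at the start (like ones at the very back, beyond x = 0.8 m, are scenery).
- seat_1: round flat black rubber pad with a thin steel edge, 72 mm in diameter, on the fixed bottle rack (a bare aluminium plate 110 x 460 mm, its top 15 mm above the bench); an end pad of the row. The four pads stand in a straight row along the plate in the sequence seat_1, seat_2, seat_3, seat_4, 90 mm apart. Origin: centre of the pad's top face, 18 mm above the bench; x across the row, y along the row from seat_1 towards seat_4, z up. Does not move.
- seat_2: round flat black rubber pad with a thin steel edge, 72 mm in diameter, on the fixed bottle rack (a bare aluminium plate 110 x 460 mm, its top 15 mm above the bench); a middle pad of the row. The four pads stand in a straight row along the plate in the sequence seat_1, seat_2, seat_3, seat_4, 90 mm apart. Origin: centre of the pad's top face, 18 mm above the bench; x across the row, y along the row from seat_1 towards seat_4, z up. Does not move.
- seat_3: round flat black rubber pad with a thin steel edge, 72 mm in diameter, on the fixed bottle rack (a bare aluminium plate 110 x 460 mm, its top 15 mm above the bench); a middle pad of the row. The four pads stand in a straight row along the plate in the sequence seat_1, seat_2, seat_3, seat_4, 90 mm apart. Origin: centre of the pad's top face, 18 mm above the bench; x across the row, y along the row from seat_1 towards seat_4, z up. Does not move.
- seat_4: round flat black rubber pad with a thin steel edge, 72 mm in diameter, on the fixed bottle rack (a bare aluminium plate 110 x 460 mm, its top 15 mm above the bench); an end pad of the row. The four pads stand in a straight row along the plate in the sequence seat_1, seat_2, seat_3, seat_4, 90 mm apart. Origin: centre of the pad's top face, 18 mm above the bench; x across the row, y along the row from seat_1 towards seat_4, z up. Does not move.
- post: index post: a thin steel rod with a black ball knob (30 mm) on a 24 mm steel foot, 59 mm tall, fixed upright on one end of the rack plate, in line with the row and 75 mm beyond the centre of the end pad next to it. It may be at either end of the rack; at the other end is only a flat steel screw head 12 mm across and 2 mm high. Origin: centre of the foot's underside, on the plate; z up.
- tin: round whitish metal tin with a lid, 65 mm in diameter and 53 mm tall, standing loose on the bench; a bystander that is not to be moved. Origin: centre of its underside; z up.
There are look-alikes about, which are no part of the job. What is shaped like the bottle_small but turquoise or yellow is not meant.

How it is judged:
At the end, for the whole second after the job is handed in: From the post outward: large, medium, small bottle, vial, one a pad; each centre within 13 mm of its pad's centre, underside within 6 mm of the pad's top, upright within 0.12 rad, at rest, released; tin within 30 mm of its start (((horizontal distance between post and seat_1 below 0.1 m and horizontal distance between bottle_large and seat_1 below 0.013 m and z of bottle_large in the frame of seat_1 between -0.006 and 0.006 m and horizontal distance between bottle_medium and seat_2 below 0.013 m and z of bottle_medium in the frame of seat_2 between -0.006 and 0.006 m and horizontal distance between bottle_small and seat_3 below 0.013 m and z of bottle_small in the frame of seat_3 between -0.006 and 0.006 m and horizontal distance between vial and seat_4 below 0.013 m and z of vial in the frame of seat_4 between -0.006 and 0.006 m) or (horizontal distance between post and seat_4 below 0.1 m and horizontal distance between bottle_large and seat_4 below 0.013 m and z of bottle_large in the frame of seat_4 between -0.006 and 0.006 m and horizontal distance between bottle_medium and seat_3 below 0.013 m and z of bottle_medium in the frame of seat_3 between -0.006 and 0.006 m and horizontal distance between bottle_small and seat_2 below 0.013 m and z of bottle_small in the frame of seat_2 between -0.006 and 0.006 m and horizontal distance between vial and seat_1 below 0.013 m and z of vial in the frame of seat_1 between -0.006 and 0.006 m)) and angle between each of bottle_large, bottle_medium, bottle_small, vial's own z axis and vertical below 0.12 rad and linear speed of each of bottle_large, bottle_medium, bottle_small, vial below 0.02 m/s and contact force between each of bottle_large, bottle_medium, bottle_small, vial and the fingers below 0.05 N and distance of tin from where it was at the start of the episode below 0.03 m); the robot touches nothing.
It fails at once if the metal tin is pushed more than 30 mm from its place (distance of tin from where it was at the start of the episode above 0.03 m).
It also fails if it takes over 128 s, if anything falls off the work surface, if the arm or the gripper's body presses on something with over 40 N, if the wrist force passes 120 N, or if a joint passes its speed limit or range.

## Robot

A 7-joint arm with a two-finger parallel gripper is mounted at the origin on a cart in front of the work surface, level with it; the furniture and walls round the work are solid. World frame = base frame: x ahead of the robot, y to its left, z up, the work surface at z = 0. Lengths are in m, angles in rad, forces in N, time in s.
With the tool pointing down it reaches from about 0.4 to 0.9 m from the base axis. Payload 5.5 kg.
Tool frame: the origin (TCP) lies on the mounting face of the last link; the fingertips stand 178 mm ahead of it and the grasp point (between the pads) lies 159 mm ahead of it; z points along the fingers, y is the line along which they close (so a half turn about z gives the same grasp; the last joint's range is limited). The gripper opens to 92 mm and grips with 3 to 60 N. Pads are 19 mm wide; open, the fingers measure 130 mm over their backs; the gripper's body (75 mm by 190 mm) begins 47 mm behind the grasp point.
Start: joints at [-0.904, 0.501, -0.427, 1.55, 0.221, 1.138, -0.21], TCP at [0.255, 0.598, 0.405] pointing down, gripper open.
Joint ranges: [-2.88, 2.88], [-0.31, 2.03], [-1.54, 1.56], [0.2, 2.42], [-1.41, 4.55], [0.19, 2.02], [-2.57, 2.57]. Speed limits (rad/s): [2.57, 2.57, 3.14, 3.14, 3.14, 3.14, 3.14].

## Interface

Orientations are given as a unit quaternion [w, x, y, z].
In Python, from cell import * gives the robot as it stands. The module is installed in compiled form; this text tells all that it offers.
- The arm moves only by the shell command python3 -m jog 'ROWS' [FORCE]. ROWS is JSON, a list of rows, each a list of 7 numbers: the shift along the world's x, y, z in mm, then the turn, a rotation vector about the world's x, y, z in degrees, then the finger opening in mm, from 0 to 91.8. A call has 1 to 5 rows; each row is the pose to reach, as a shift and turn from the pose commanded when the call began; what a row does not reach only later rows make up. A row lasts 1/10 s, in which the tool goes at most 50 mm and 8.59 degrees, less where a joint would pass 70% of its speed; a pose out of reach is approached as far as the arm can. A call with a gripper value outside its range is refused whole. The fingers move at their own pace and stop on an object; FORCE is the grip in N (left out, the last holds). Time passes only in rows, so rows that repeat a pose let the fingers close. It gives the time, the measured TCP pose, the force, the opening and the grip force at its end, in the units of the state.
- get_state(): the state, without advancing time (a new reading comes with each control period).
- grab_frame(name): name is "side" or "top" or "wrist"; returns (picture, depth): 420x560x3 uint8, red, green, blue; 420x560 float32, m along the optical axis (not along the pixel's ray), 0 where there is no reading.
- calibration(name): a dict with "fx", "fy", "cx", "cy" (pixels), "k1" (the pictures are not rectified: a ray, as slopes to the right and down, at radius r is drawn at 1 + k1 r^2 times it, then the intrinsics apply), "R" (3x3) and "t" (3): a world point X has camera coordinates R X + t. Camera axes: x right, y down, z forward; pixel columns grow to the right and rows downward; lengths in m; the calibration is good to about 2 mm. A picture is of the moment at which its call begins: read the wrist's pose just before it. calibration takes no time and is no camera call; for the wrist camera it gives the pose at the moment of the call.
- sign_off(): hands the job in; it is judged then, once.
The state is a dict: "time_s": time; "q": joint angles; "qvel": joint speeds; "joint_efforts": joint torques, N m; "tcp_pos": TCP position; "eef_rot": TCP orientation; "force": force on the tool from outside, world axes, zero at the start; "moment": the same for the moment, N m; "finger_gap": finger opening in m; "finger_force": force on a finger pad.
Only numpy, scipy, OpenCV 4.12 (cv2) and the standard library are available. Lean on these libraries where they do the work, as an engineer would, in place of code of your own. Each camera call takes 0.05 s, during which the arm holds its last target. There are 200 camera calls.

## Working session

There is one attempt and no reset: what is moved stays moved. The work goes in short steps, Python scripts to look and compute and a shell command to move; the robot and the scene stay as the last step left them, time stands still between calls to the robot, and variables do not carry over. Pictures are saved under pics/ and viewed, at most 14 in all, crops included, and the job is handed in when it is done.

```bash
mkdir -p pics
python3 - <<'E'
from cell import *
import cv2
s=get_state();print(s['time_s'],s['tcp_pos'],s['eef_rot'],s['finger_gap'])
for n in("side","top"):
    c=calibration(n);p,d=grab_frame(n)
    import numpy as np
    np.savez('pics/%s0.npz'%n,p=p,d=d)
    cv2.imwrite('pics/%s0.png'%n,p[:,:,::-1]);print(n,{k:np.round(v,3).tolist() for k,v in c.items()})
E
```

```text
0.0 [0.25532791 0.59736621 0.40369598] [-2.01406321e-04  2.00525919e-01  9.79687928e-01 -9.38147096e-04] 0.09193917270337368
side {'fx': 446.846, 'fy': 446.846, 'cx': 276.608, 'cy': 211.241, 'k1': -0.081, 'R': [[0.964, -0.264, 0.02], [-0.086, -0.385, -0.919], [0.25, 0.884, -0.394]], 't': [-0.529, 0.067, 1.218]}
top {'fx': 401.435, 'fy': 401.435, 'cx': 275.852, 'cy': 212.384, 'k1': -0.001, 'R': [[-0.026, -0.999, -0.024], [-0.997, 0.028, -0.067], [0.067, 0.022, -0.997]], 't': [-0.012, 0.523, 1.176]}
```

View pics/top0.png

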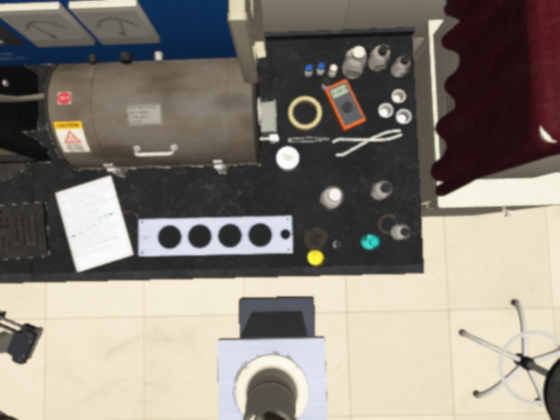

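View pics/side0.png

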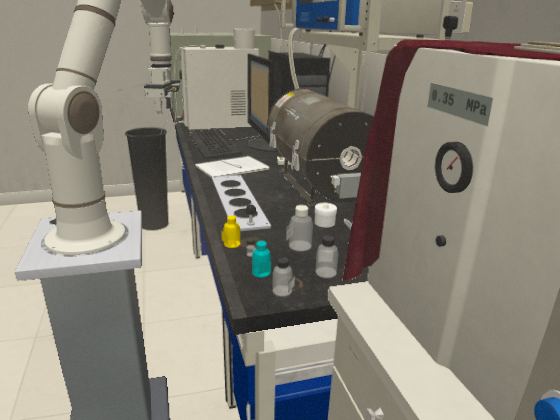

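The top picture shows the candidates by pixel:
- **Large:** white cap at (332,197).
- **Medium:** (381,189).
- **Small:** clear, at (401,232).
- **Vial:** (337,244).
- **Not meant:** turquoise (370,242), yellow (315,258), the tin (288,158), and the bottles at the back around (355,62), (379,56) and (401,66).
- **Rack:** pads at (170/200/230/260, 236). The post is at (286,234), on the right end.

Next is one close crop plus measurements.

```bash
cat > h.py <<'E'
from cell import *
import numpy as np, cv2
def plane(c,u,v,z):
    K=np.array([[c['fx'],0,c['cx']],[0,c['fy'],c['cy']],[0,0,1]])
    p=cv2.undistortPoints(np.array([[[u,v]]],float),K,np.array([c['k1'],0,0,0,0]))[0,0]
    R=np.array(c['R']);o=-R.T@np.array(c['t']);d=R.T@np.array([p[0],p[1],1])
    return o+d*(z-o[2])/d[2]
def deproj(c,u,v,D):
    K=np.array([[c['fx'],0,c['cx']],[0,c['fy'],c['cy']],[0,0,1]])
    p=cv2.undistortPoints(np.array([[[u,v]]],float),K,np.array([c['k1'],0,0,0,0]))[0,0]
    return np.array(c['R']).T@(np.array([p[0],p[1],1])*D-np.array(c['t']))
E
python3 - <<'E'
from h import *
a=np.load('pics/top0.npz');p,d=a['p'],a['d'];c=calibration('top')
cv2.imwrite('pics/crop0.png',cv2.resize(p[140:280,270:430,::-1],None,fx=5,fy=4.2857 if 0 else 4.28,interpolation=cv2.INTER_CUBIC)[:600,:800])
for n,u,v,z in [('large',332,193,.113),('med',381,186,.094),('small',404,232,.08),('vial',337,244,.044),('turq',370,242,.08),('yel',315,258,.08),('tin',288,158,.053),('post',286,234,.074)]:
    print(n,plane(c,u,v,z).round(3),deproj(c,u,v,d[v,u]).round(3))
g=cv2.cvtColor(p,cv2.COLOR_RGB2GRAY);m=((g<70)*255).astype(np.uint8);m[:, :150]=0;m[:215]=0;m[258:]=0;m[:,278:]=0
for k in cv2.findContours(m,cv2.RETR_CCOMP,cv2.CHAIN_APPROX_NONE)[0]:
    (x,y),r=cv2.minEnclosingCircle(k)
    if 8<r<16:print('pad',x,y,r,plane(c,x,y,.018).round(4))
E
```

```text
large [ 0.565 -0.183  0.113] [ 0.565 -0.183  0.111]
med [ 0.582 -0.321  0.094] [ 0.582 -0.321  0.095]
small [ 0.453 -0.383  0.08 ] [ 0.453 -0.383  0.078]
vial [ 0.424 -0.2    0.044] [ 0.424 -0.2    0.044]
turq [ 0.428 -0.287  0.08 ] [ 0.428 -0.288  0.079]
yel [ 0.388 -0.133  0.08 ] [ 0.388 -0.133  0.083]
tin [ 0.677 -0.066  0.053] [ 0.677 -0.066  0.057]
post [ 0.457 -0.054  0.074] [ 0.457 -0.054  0.071]
pad 199.44798278808594 235.96820068359375 10.547779083251953 [0.4584 0.203  0.018 ]
pad 169.05172729492188 236.5049285888672 10.547741889953613 [0.4592 0.2939 0.018 ]
pad 229.43727111816406 235.15313720703125 10.471670150756836 [0.4585 0.1136 0.018 ]
pad 259.632080078125 234.5188751220703 10.607547760009766 [0.458  0.0239 0.018 ]
```

View pics/crop0.png

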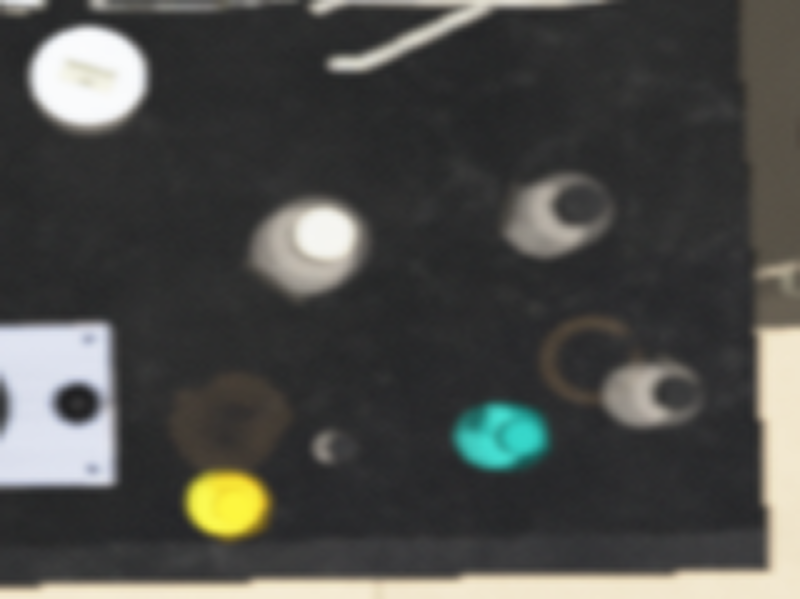

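The crop (5x horizontally, 4.28x vertically) puts the caps at:
- **Large:** crop (325,233), image (335,194.5).
- **Medium:** crop (580,205), image (386,188).
- **Small, clear:** crop (677,393), image (405.5,232).
- **Vial:** crop (343,447), image (338.6,244.4).

Turquoise (520,437) and yellow (230,503) are ruled out by colour. I'll place the shortest first so the gripper body clears the ones already standing. Before reaching, I'll check how close the curtain hangs.

```bash
python3 - <<'E'
from h import *
c=calibration('top')
for n,u,v,z in [('large',335,194.5,.113),('med',386,188,.094),('small',405.4,231.8,.08),('vial',338.6,244.4,.044),('turq',374,242,.08),('yel',316,257.5,.08)]: print(n,plane(c,u,v,z).round(3))
d=np.load('pics/top0.npz')['d']
P=np.array([deproj(c,u,v,d[v,u]) for v in range(120,215,3) for u in range(410,500,3) if d[v,u]>0])
for x in np.arange(.45,.8,.05):
    q=P[(abs(P[:,0]-x)<.025)&(P[:,2]>.1)]
    if len(q):
        i=q[:,1].argmax();print(round(x,2),q[i].round(3),q[:,2].min().round(2))
E
python3 -m jog '[[40,-40,0,0,0,-8,50],[80,-80,0,0,0,-16,50],[120,-120,0,0,0,-24,50],[160,-160,0,0,0,-32,50],[195,-200,0,0,0,-40,50]]' 10
python3 -m jog '[[0,-50,0,0,0,-8,50],[0,-100,0,0,0,-16,50],[0,-150,0,0,0,-24,50],[0,-200,0,0,0,-27,50],[0,-250,0,0,0,-27,50]]'
python3 -m jog '[[0,-50,0,0,0,0,50],[0,-100,0,0,0,0,50],[0,-150,0,0,0,0,50],[0,-200,0,0,0,0,50],[0,-250,0,0,0,0,50]]'
```

```text
large [ 0.56  -0.191  0.113]
med [ 0.576 -0.335  0.094]
small [ 0.454 -0.387  0.08 ]
vial [ 0.423 -0.205  0.044]
turq [ 0.428 -0.298  0.08 ]
yel [ 0.389 -0.136  0.08 ]
0.55 [ 0.575 -0.474  0.119] 0.1
0.6 [ 0.613 -0.444  0.14 ] 0.1
0.65 [ 0.626 -0.447  0.156] 0.11
0.7 [ 0.715 -0.439  0.21 ] 0.1
0.75 [ 0.725 -0.441  0.226] 0.23
time_s: 0.6
tcp_pos: [0.4317, 0.4177, 0.4044]
eef_rot: [-0.0, 0.526, 0.851, -0.0]
force: [0.6, 0.1, -0.0]
finger_gap: 0.0563
finger_force: 0.0
time_s: 1.1
tcp_pos: [0.43, 0.1673, 0.4046]
eef_rot: [-0.0, 0.708, 0.706, -0.0]
force: [1.8, -0.5, -0.6]
finger_gap: 0.0501
finger_force: 0.0
time_s: 1.6
tcp_pos: [0.4299, -0.0825, 0.4048]
eef_rot: [0.0, 0.708, 0.706, 0.0]
force: [1.7, -0.2, -0.2]
finger_gap: 0.0501
finger_force: 0.0
```

```bash
python3 -m jog '[[0,-40,-20,0,0,0,50],[-4,-80,-40,0,0,0,50],[-7,-122,-75,0,0,0,50],[-7,-122,-75,0,0,0,50],[-7,-122,-75,0,0,0,50]]'
python3 - <<'E'
from h import *
c=calibration('wrist');p,d=grab_frame('wrist');np.savez('pics/w1.npz',p=p,d=d);cv2.imwrite('pics/w1.png',p[:,:,::-1])
R=np.array(c['R']);print({k:np.round(v,3).tolist() for k,v in c.items()},-R.T@np.array(c['t']))
E
```

```text
time_s: 2.1
tcp_pos: [0.4226, -0.2034, 0.3285]
eef_rot: [-0.001, 0.709, 0.705, -0.001]
force: [0.6, 0.5, -0.0]
finger_gap: 0.0497
finger_force: 0.0
{'fx': 352.646, 'fy': 352.646, 'cx': 283.272, 'cy': 207.847, 'k1': 0.014, 'R': [[1.0, -0.007, -0.004], [-0.006, -0.963, 0.27], [-0.006, -0.27, -0.963]], 't': [-0.422, -0.207, 0.264]} [ 0.42244946 -0.13075599  0.30853998]
```

View pics/w1.png

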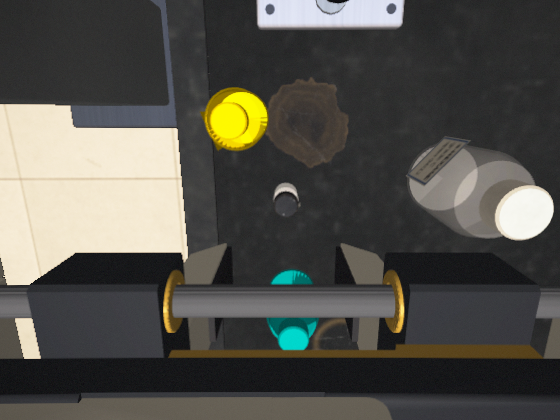

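The wrist view shows the vial cap at (286,203), the large bottle's cap at (524,212), yellow at (229,121) and turquoise at (294,335). The gripper's long side lies along x, as planned.

Run:
```python
from h import *
c=calibration('wrist');d=np.load('pics/w1.npz')['d']
for u,v,z in [(286,203,.044),(286,188,.02),(524,212,.113),(229,121,.08),(331,1,.06)]: print(plane(c,u,v,z).round(4),deproj(c,u,v,d[v,u]).round(4))
```

```text
[ 0.4244 -0.2003  0.044 ] [ 0.4244 -0.2001  0.0446]
[ 0.4246 -0.1937  0.02  ] [ 0.4246 -0.1932  0.0222]
[ 0.5612 -0.1879  0.113 ] [ 0.5606 -0.1877  0.1138]
[ 0.3884 -0.137   0.08  ] [ 0.3883 -0.137   0.0793]
[ 0.453 -0.065  0.06 ] [ 0.4532 -0.0644  0.058 ]
```

```bash
python3 -m jog '[[2,1,-40,0,0,0,50],[2,1,-80,0,0,0,50],[2,1,-115,0,0,0,50],[2,1,-134,0,0,0,50],[2,1,-134,0,0,0,50]]' 8
python3 -m jog '[[0,0,0,0,0,0,15],[0,0,0,0,0,0,15],[0,0,0,0,0,0,15],[0,0,0,0,0,0,15],[0,0,0,0,0,0,15]]'
python3 -m jog '[[0,0,10,0,0,0,15],[0,0,40,0,0,0,15],[0,0,75,0,0,0,15],[0,0,100,0,0,0,15],[0,0,100,0,0,0,15]]'
```

```text
time_s: 2.65
tcp_pos: [0.4254, -0.1993, 0.1943]
eef_rot: [-0.002, 0.707, 0.707, -0.0]
force: [-0.3, 0.1, 1.8]
finger_gap: 0.05
finger_force: 0.0
time_s: 3.15
tcp_pos: [0.4261, -0.2017, 0.1968]
eef_rot: [0.001, 0.708, 0.706, 0.001]
force: [-0.2, 0.6, 7.2]
finger_gap: 0.0227
finger_force: 8.0
time_s: 3.65
tcp_pos: [0.4268, -0.2024, 0.2996]
eef_rot: [0.003, 0.708, 0.706, 0.002]
force: [0.8, 0.6, -0.7]
finger_gap: 0.0226
finger_force: 8.0
```

```bash
python3 -m jog '[[10,30,10,0,0,0,15],[20,75,20,0,0,0,15],[32,125,20,0,0,0,15],[32,175,20,0,0,0,15],[32,225,20,0,0,0,15]]'
python3 -m jog '[[0,50,0,0,0,0,15],[0,100,0,0,0,0,15],[0,150,0,0,0,0,15],[0,200,0,0,0,0,15],[0,240,0,0,0,0,15]]'
python3 -m jog '[[0,20,0,0,0,0,15],[0,31,0,0,0,0,15],[0,31,0,0,0,0,15],[0,31,0,0,0,0,15]]'
python3 - <<'E'
from h import *
s=get_state();print(s['tcp_pos'])
c=calibration('wrist');p,d=grab_frame('wrist');cv2.imwrite('pics/w2.png',p[:,:,::-1]);np.savez('pics/w2.npz',p=p,d=d)
print(get_state()['tcp_pos'])
E
```

```text
time_s: 4.15
tcp_pos: [0.4572, 0.0238, 0.3157]
eef_rot: [0.0, 0.708, 0.706, -0.0]
force: [1.0, 0.4, 0.3]
finger_gap: 0.0228
finger_force: 8.0
time_s: 4.65
tcp_pos: [0.4565, 0.265, 0.3154]
eef_rot: [-0.0, 0.707, 0.707, -0.0]
force: [0.0, 0.0, -0.1]
finger_gap: 0.0226
finger_force: 8.0
time_s: 5.05
tcp_pos: [0.4577, 0.2914, 0.3153]
eef_rot: [0.0, 0.708, 0.706, -0.001]
force: [0.3, -0.4, -0.3]
finger_gap: 0.0227
finger_force: 8.0
[0.45769381 0.2914427  0.31534247]
[0.45783498 0.29100973 0.31541739]
```

View pics/w2.png

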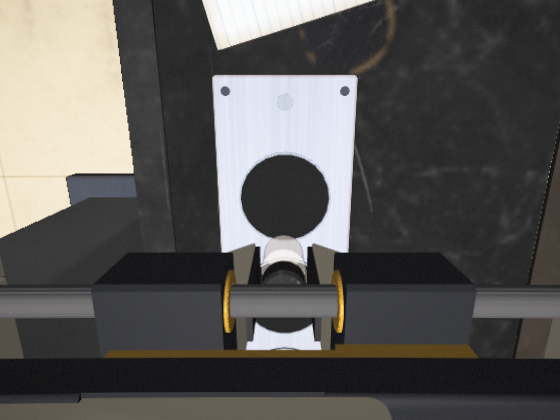

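The wrist view shows the vial held upright below (284,262), the end pad at (285,196) and the screw head at (285,102).

Run:
```python
from h import *
c=calibration('wrist');a=np.load('pics/w2.npz')
for u,v,z in [(285,196,.018),(285,102,.017)]: print(plane(c,u,v,z).round(4),deproj(c,u,v,a['d'][v,u]).round(4))
u,v=284,240
for v in (240,250,262,275): print(v,deproj(c,284,v,a['d'][v,284]).round(4))
```

```text
[0.4584 0.2949 0.018 ] [0.4584 0.2949 0.0178]
[0.4588 0.3678 0.017 ] [0.4588 0.3678 0.0165]
240 [0.4575 0.2992 0.1279]
250 [0.4575 0.2984 0.139 ]
262 [0.4575 0.2988 0.1536]
275 [0.4575 0.2967 0.1618]
```

```bash
python3 -m jog '[[1,4,-40,0,0,0,15],[1,5,-75,0,0,0,15],[1,5,-92,0,0,0,15],[1,5,-98,0,0,0,15],[1,5,-98,0,0,0,15]]'
python3 -m jog '[[0,0,-1,0,0,0,15],[0,0,-2,0,0,0,15],[0,0,-3,0,0,0,15],[0,0,-3,0,0,0,15]]'
```

```text
time_s: 5.6
tcp_pos: [0.4587, 0.2965, 0.2172]
eef_rot: [0.0, 0.709, 0.706, -0.001]
force: [-0.0, -0.3, -0.7]
finger_gap: 0.0227
finger_force: 8.0
time_s: 6.0
tcp_pos: [0.4587, 0.2982, 0.2153]
eef_rot: [0.0, 0.708, 0.706, 0.001]
force: [0.2, 1.0, -1.1]
finger_gap: 0.0229
finger_force: 8.0
```

```bash
python3 -m jog '[[0,-1,-1,0,0,0,15],[0,-1,-1,0,0,0,15]]'
python3 -m jog '[[0,0,-1,0,0,0,15],[0,0,-1,0,0,0,15]]'
```

```text
time_s: 6.2
tcp_pos: [0.4587, 0.2978, 0.2147]
eef_rot: [-0.0, 0.708, 0.706, 0.001]
force: [-2.0, 0.7, 5.9]
finger_gap: 0.0227
finger_force: 8.0
time_s: 6.4
tcp_pos: [0.4587, 0.2979, 0.214]
eef_rot: [-0.0, 0.708, 0.706, 0.001]
force: [-2.6, 0.2, 7.8]
finger_gap: 0.0224
finger_force: 8.0
```

```bash
python3 -m jog '[[0,0,0,0,0,0,30],[0,0,0,0,0,0,45],[0,0,0,0,0,0,45],[0,0,30,0,0,0,45],[0,0,70,0,0,0,45]]'
python3 -m jog '[[0,-30,50,0,0,0,75],[0,-75,80,0,0,0,75],[0,-75,80,0,0,0,75],[0,-75,80,0,0,0,75]]'
python3 - <<'E'
from h import *
c=calibration('wrist');p,d=grab_frame('wrist');cv2.imwrite('pics/w3.png',p[:,:,::-1]);np.savez('pics/w3.npz',p=p,d=d,**c)
E
```

```text
time_s: 6.9
tcp_pos: [0.4574, 0.2962, 0.2811]
eef_rot: [-0.0, 0.708, 0.706, -0.003]
force: [0.8, -0.8, 0.5]
finger_gap: 0.0442
finger_force: 0.0
time_s: 7.3
tcp_pos: [0.4593, 0.2202, 0.3641]
eef_rot: [0.001, 0.709, 0.705, 0.001]
force: [0.1, 0.9, 0.4]
finger_gap: 0.0719
finger_force: 0.0
```

View pics/w3.png

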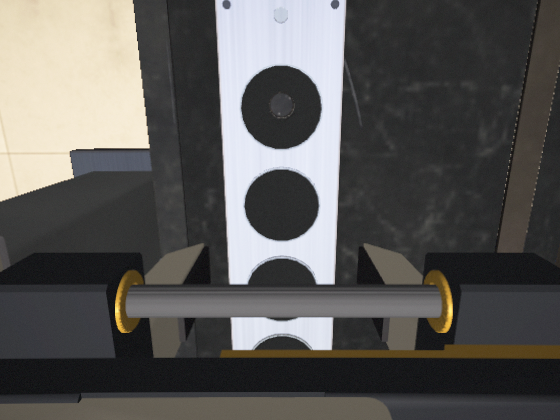

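The vial stands upright with its cap at (281,106). The end pad is at (281,107) and the next pad at (281,205).

```bash
python3 - <<'E'
from h import *
c=calibration('wrist')
for u,v,z in [(281,106,.062),(281,107,.018),(281,204.5,.018)]: print(plane(c,u,v,z).round(4))
E
python3 -m jog '[[0,-40,0,0,0,0,75],[0,-90,0,0,0,0,75],[0,-140,0,0,0,0,75],[0,-190,0,0,0,0,75],[0,-240,0,0,0,0,75]]'
python3 -m jog '[[0,-50,0,0,0,0,75],[0,-100,0,0,0,0,75],[0,-150,0,0,0,0,75],[0,-200,0,0,0,0,75],[-2,-250,0,0,0,0,75]]'
python3 -m jog '[[-2,-50,-10,0,0,0,75],[-3,-95,-20,0,0,0,75],[-3,-95,-20,0,0,0,75],[-3,-95,-20,0,0,0,75]]'
python3 - <<'E'
from h import *
print(get_state()['tcp_pos'])
c=calibration('wrist');p,d=grab_frame('wrist');cv2.imwrite('pics/w4.png',p[:,:,::-1]);np.savez('pics/w4.npz',p=p,d=d,**c)
E
```

```text
[0.4568 0.2963 0.062 ]
[0.4565 0.2958 0.018 ]
[0.4558 0.2064 0.018 ]
time_s: 7.85
tcp_pos: [0.4582, -0.018, 0.3611]
eef_rot: [-0.001, 0.707, 0.707, -0.001]
force: [1.5, -0.7, -0.3]
finger_gap: 0.0747
finger_force: 0.0
time_s: 8.35
tcp_pos: [0.4575, -0.268, 0.3608]
eef_rot: [-0.001, 0.707, 0.707, -0.0]
force: [1.4, -0.0, -0.1]
finger_gap: 0.0752
finger_force: 0.0
time_s: 8.75
tcp_pos: [0.4537, -0.3627, 0.3399]
eef_rot: [-0.002, 0.708, 0.706, -0.001]
force: [-0.3, -0.2, 0.3]
finger_gap: 0.0749
finger_force: 0.0
[ 0.45371892 -0.36267944  0.33994902]
```

View pics/w4.png

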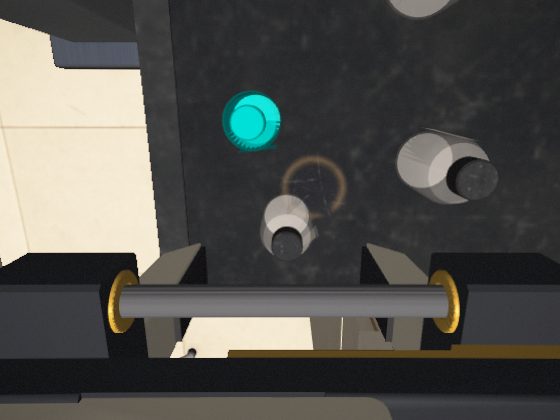

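The small clear bottle's cap is at (287,244), turquoise is at (248,122) and the medium bottle's cap is at (471,178). The vial is about 1 mm from its pad centre.

Run:
```python
from h import *
c=calibration('wrist');d=np.load('pics/w4.npz')['d']
for u,v,z in [(287,243,.08),(248,122,.08),(471,178,.094)]: print(plane(c,u,v,z).round(4),deproj(c,u,v,d[v,u]).round(4))
```

```text
[ 0.4555 -0.3826  0.08  ] [ 0.4555 -0.3826  0.0799]
[ 0.4297 -0.2968  0.08  ] [ 0.4297 -0.2968  0.0807]
[ 0.5747 -0.3322  0.094 ] [ 0.5743 -0.3321  0.0947]
```

```bash
python3 -m jog '[[1,-22,0,0,0,0,75],[1,-22,-45,0,0,0,75],[1,-22,-90,0,0,0,75],[1,-22,-125,0,0,0,75],[1,-22,-141,0,0,0,75]]' 20
python3 -m jog '[[0,0,0,0,0,0,35],[0,0,0,0,0,0,35],[0,0,0,0,0,0,35],[0,0,0,0,0,0,35],[0,0,0,0,0,0,35]]'
```

```text
time_s: 9.3
tcp_pos: [0.4548, -0.3811, 0.198]
eef_rot: [-0.003, 0.707, 0.708, 0.0]
force: [-0.2, -0.3, 0.9]
finger_gap: 0.075
finger_force: 0.0
time_s: 9.8
tcp_pos: [0.4551, -0.3854, 0.2034]
eef_rot: [0.001, 0.708, 0.706, 0.0]
force: [0.3, 0.6, 5.0]
finger_gap: 0.0427
finger_force: 20.0
```

```bash
python3 -m jog '[[0,0,10,0,0,0,35],[0,0,40,0,0,0,35],[0,0,80,0,0,0,35],[0,0,120,0,0,0,35],[0,30,150,0,0,0,35]]'
```

```text
time_s: 10.3
tcp_pos: [0.4534, -0.3589, 0.3556]
eef_rot: [0.003, 0.71, 0.704, -0.001]
force: [-0.0, -0.2, -1.1]
finger_gap: 0.0425
finger_force: 20.0
```

```bash
python3 -m jog '[[0,40,0,0,0,0,35],[0,90,0,0,0,0,35],[0,140,0,0,0,0,35],[0,190,0,0,0,0,35],[0,240,0,0,0,0,35]]'
python3 -m jog '[[0,50,0,0,0,0,35],[0,100,0,0,0,0,35],[0,150,0,0,0,0,35],[0,200,0,0,0,0,35],[4,245,0,0,0,0,35]]'
python3 -m jog '[[0,40,-15,0,0,0,35],[0,78,-35,0,0,0,35],[0,78,-35,0,0,0,35],[0,78,-35,0,0,0,35],[0,78,-35,0,0,0,35]]'
python3 - <<'E'
from h import *
print(get_state()['tcp_pos'])
c=calibration('wrist');p,d=grab_frame('wrist');cv2.imwrite('pics/w5.png',p[:,:,::-1]);np.savez('pics/w5.npz',p=p,d=d,**c)
for v in (200,210,220,230,240,250,260,270,280): print(v,deproj(c,284,v,d[v,284]).round(4))
E
```

```text
time_s: 10.8
tcp_pos: [0.4539, -0.1132, 0.3525]
eef_rot: [0.0, 0.708, 0.706, 0.0]
force: [2.2, 0.9, -1.4]
finger_gap: 0.0422
finger_force: 20.0
time_s: 11.3
tcp_pos: [0.4576, 0.1322, 0.3525]
eef_rot: [-0.0, 0.708, 0.706, 0.0]
force: [1.8, -0.8, -0.9]
finger_gap: 0.0424
finger_force: 20.0
time_s: 11.8
tcp_pos: [0.4588, 0.2067, 0.3173]
eef_rot: [0.0, 0.709, 0.706, -0.0]
force: [0.2, 0.3, -1.3]
finger_gap: 0.0425
finger_force: 20.0
[0.45881471 0.20672384 0.31725483]
200 [0.4588 0.2071 0.0181]
210 [0.4587 0.2274 0.1176]
220 [0.4587 0.227  0.1337]
230 [0.4587 0.2275 0.1499]
240 [0.4586 0.2274 0.1618]
250 [0.4586 0.225  0.1666]
260 [0.4586 0.223  0.1718]
270 [0.4586 0.2196 0.1736]
280 [0.4585 0.2166 0.176 ]
```

View pics/w5.png

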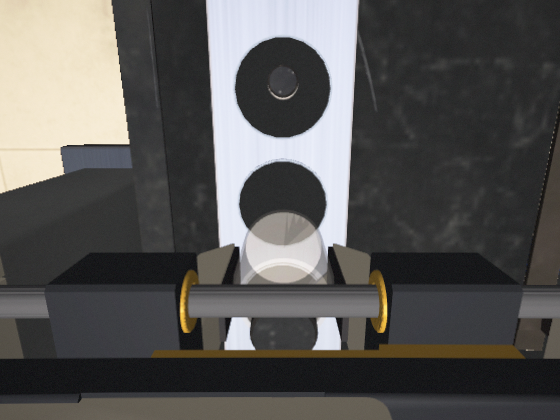

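The bottle is held upright, with its front face at a constant y = 0.227, so its centre is at 0.205. The pad centre at (283,203) is also about y = 0.205, so this is aligned. I'll lower it 97 mm.

```bash
python3 -m jog '[[0,0,-40,0,0,0,35],[0,0,-75,0,0,0,35],[0,0,-90,0,0,0,35],[0,0,-94,0,0,0,35],[0,0,-94,0,0,0,35]]'
python3 -m jog '[[0,0,-1,0,0,0,35],[0,0,-2,0,0,0,35],[0,0,-2,0,0,0,35]]'
python3 -m jog '[[0,0,-1,0,0,0,35],[0,0,-1,0,0,0,35]]'
```

```text
time_s: 12.35
tcp_pos: [0.4589, 0.207, 0.223]
eef_rot: [0.0, 0.709, 0.706, -0.0]
force: [-0.6, 0.4, -1.5]
finger_gap: 0.0425
finger_force: 20.0
time_s: 12.65
tcp_pos: [0.459, 0.2082, 0.2216]
eef_rot: [0.0, 0.708, 0.706, 0.001]
force: [0.6, -0.0, -1.8]
finger_gap: 0.0423
finger_force: 20.0
time_s: 12.85
tcp_pos: [0.459, 0.2083, 0.2213]
eef_rot: [0.0, 0.708, 0.706, 0.001]
force: [-2.4, -1.4, 12.1]
finger_gap: 0.0426
finger_force: 20.1
```

```bash
python3 -m jog '[[0,0,0,0,0,0,60],[0,0,0,0,0,0,75],[0,0,0,0,0,0,80],[0,0,0,0,0,0,80],[0,0,45,0,0,0,80]]'
python3 -m jog '[[0,0,45,0,0,0,80],[0,0,90,0,0,0,80],[0,-50,95,0,0,0,80],[0,-100,95,0,0,0,80],[0,-150,95,0,0,0,80]]'
python3 -m jog '[[10,-48,0,0,0,0,80],[20,-97,0,0,0,0,80],[30,-145,0,0,0,0,80],[40,-194,0,0,0,0,80],[50,-242,0,0,0,0,80]]'
python3 -m jog '[[20,-40,0,0,0,0,80],[40,-80,0,0,0,0,80],[66,-110,0,0,0,0,80],[66,-130,0,0,0,0,80],[66,-130,0,0,0,0,80]]'
python3 - <<'E'
from h import *
print(get_state()['tcp_pos'])
c=calibration('wrist');p,d=grab_frame('wrist');cv2.imwrite('pics/w6.png',p[:,:,::-1]);np.savez('pics/w6.npz',p=p,d=d,**c)
E
```

```text
time_s: 13.35
tcp_pos: [0.4558, 0.2069, 0.2596]
eef_rot: [-0.002, 0.708, 0.706, -0.006]
force: [-0.5, 0.2, 0.3]
finger_gap: 0.0774
finger_force: 0.0
time_s: 13.85
tcp_pos: [0.4584, 0.057, 0.3604]
eef_rot: [0.0, 0.707, 0.707, 0.001]
force: [1.5, -0.4, -0.7]
finger_gap: 0.0799
finger_force: 0.0
time_s: 14.35
tcp_pos: [0.5085, -0.1856, 0.3597]
eef_rot: [0.0, 0.708, 0.706, 0.0]
force: [0.1, -0.0, -0.2]
finger_gap: 0.0803
finger_force: 0.0
time_s: 14.85
tcp_pos: [0.5737, -0.3175, 0.359]
eef_rot: [0.0, 0.71, 0.705, -0.001]
force: [-0.9, -0.0, 0.5]
finger_gap: 0.0805
finger_force: 0.0
[ 0.57366396 -0.31753644  0.3590188 ]
```

View pics/w6.png

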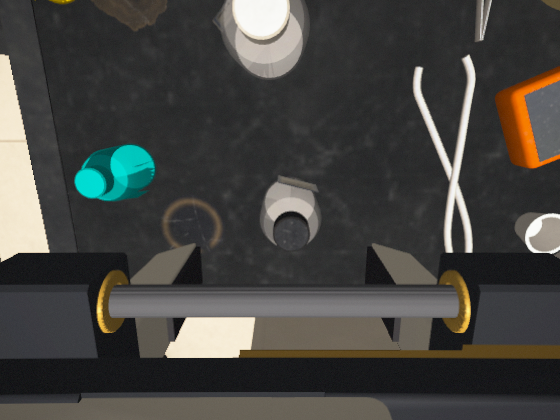

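The medium bottle's cap is at (291,231), the large bottle's cap is at (261,12) and turquoise is at (90,183).

Run:
```python
from h import *
c=calibration('wrist');d=np.load('pics/w6.npz')['d']
for u,v,z in [(291,231,.094),(261,12,.113)]: print(plane(c,u,v,z).round(4),deproj(c,u,v,d[v,u]).round(4))
```

```text
[ 0.5782 -0.3296  0.094 ] [ 0.5782 -0.3296  0.094 ]
[ 0.5608 -0.1897  0.113 ] [ 0.5608 -0.1897  0.113 ]
```

```bash
python3 -m jog '[[3,-14,0,0,0,0,80],[3,-14,-45,0,0,0,80],[3,-14,-90,0,0,0,80],[3,-14,-130,0,0,0,80],[3,-14,-148,0,0,0,80]]' 25
python3 -m jog '[[0,0,0,0,0,0,42],[0,0,0,0,0,0,42],[0,0,0,0,0,0,42],[0,0,0,0,0,0,42],[0,0,0,0,0,0,42]]'
python3 -m jog '[[0,0,10,0,0,0,42],[0,0,40,0,0,0,42],[0,0,80,0,0,0,42],[0,0,120,0,0,0,42],[0,0,155,0,0,0,42]]'
```

```text
time_s: 15.4
tcp_pos: [0.5763, -0.3256, 0.2078]
eef_rot: [-0.003, 0.707, 0.707, -0.001]
force: [-0.3, 1.0, -0.5]
finger_gap: 0.08
finger_force: 0.0
time_s: 15.9
tcp_pos: [0.5785, -0.3282, 0.2141]
eef_rot: [0.002, 0.708, 0.706, 0.001]
force: [0.2, 0.1, 6.8]
finger_gap: 0.0504
finger_force: 25.0
time_s: 16.4
tcp_pos: [0.5773, -0.3277, 0.3693]
eef_rot: [0.0, 0.708, 0.706, 0.0]
force: [1.3, -0.3, -2.4]
finger_gap: 0.0508
finger_force: 25.0
```

```bash
python3 -m jog '[[-10,30,0,0,0,0,42],[-23,75,0,0,0,0,42],[-36,122,0,0,0,0,42],[-50,170,0,0,0,0,42],[-65,217,0,0,0,0,42]]'
python3 -m jog '[[-13,47,0,0,0,0,42],[-26,95,0,0,0,0,42],[-40,142,0,0,0,0,42],[-50,190,0,0,0,0,42],[-54,226,-20,0,0,0,42]]'
python3 -m jog '[[0,0,-30,0,0,0,42],[0,0,-30,0,0,0,42],[0,0,-30,0,0,0,42]]'
python3 - <<'E'
from h import *
print(get_state()['tcp_pos'])
c=calibration('wrist');p,d=grab_frame('wrist');cv2.imwrite('pics/w7.png',p[:,:,::-1]);np.savez('pics/w7.npz',p=p,d=d,**c)
for v in range(180,281,10): print(v,deproj(c,284,v,d[v,284]).round(4))
E
```

```text
time_s: 16.9
tcp_pos: [0.5114, -0.1088, 0.3672]
eef_rot: [-0.0, 0.708, 0.706, 0.0]
force: [1.1, -0.2, -1.2]
finger_gap: 0.0501
finger_force: 25.0
time_s: 17.4
tcp_pos: [0.4581, 0.1185, 0.3494]
eef_rot: [0.001, 0.707, 0.707, 0.003]
force: [1.8, 0.4, -1.8]
finger_gap: 0.0506
finger_force: 25.0
time_s: 17.7
tcp_pos: [0.4583, 0.1145, 0.317]
eef_rot: [-0.0, 0.708, 0.706, -0.001]
force: [0.9, 0.1, -0.6]
finger_gap: 0.0504
finger_force: 25.0
[0.45832324 0.11446119 0.31699693]
180 [0.4579 0.1313 0.018 ]
190 [0.4579 0.123  0.0175]
200 [0.4578 0.1148 0.0184]
210 [0.4579 0.1337 0.1131]
220 [0.4579 0.1348 0.1341]
230 [0.4579 0.135  0.1492]
240 [0.4579 0.1332 0.1569]
250 [0.4579 0.1319 0.1647]
260 [0.4578 0.1299 0.17  ]
270 [0.4578 0.1267 0.1722]
280 [0.4578 0.1234 0.174 ]
```

View pics/w7.png

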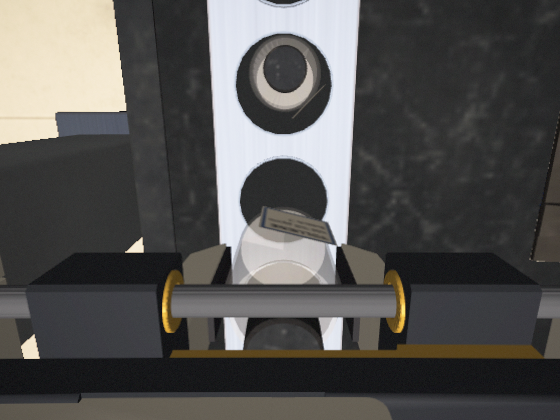

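The medium bottle is held nearly upright, centred at y ≈ 0.109. The pad centre at (284,200) is y = 0.1145, so I'll shift 5 mm and lower. The small bottle stands centred on the pad at (283,83).

```bash
python3 -m jog '[[0,5,-30,0,0,0,42],[0,5,-60,0,0,0,42],[0,5,-75,0,0,0,42],[0,5,-79,0,0,0,42],[0,5,-79,0,0,0,42]]'
python3 -m jog '[[0,0,-1,0,0,0,42],[0,0,-2,0,0,0,42],[0,0,-2,0,0,0,42]]'
python3 -m jog '[[0,0,-1,0,0,0,42],[0,0,-2,0,0,0,42]]'
```

```text
time_s: 18.25
tcp_pos: [0.4593, 0.1195, 0.2385]
eef_rot: [0.0, 0.709, 0.706, 0.0]
force: [-0.2, 0.7, -1.5]
finger_gap: 0.0502
finger_force: 25.0
time_s: 18.55
tcp_pos: [0.4589, 0.1204, 0.2365]
eef_rot: [0.0, 0.708, 0.706, 0.001]
force: [-0.3, 0.1, -1.4]
finger_gap: 0.0508
finger_force: 25.0
time_s: 18.75
tcp_pos: [0.4586, 0.1204, 0.2339]
eef_rot: [0.0, 0.708, 0.706, 0.0]
force: [-0.2, -0.4, -2.2]
finger_gap: 0.0508
finger_force: 25.0
```

```bash
python3 -m jog '[[0,0,-1,0,0,0,42],[0,0,-1,0,0,0,42]]'
python3 -m jog '[[0,0,-1,0,0,0,42],[0,0,-1,0,0,0,42]]'
```

```text
time_s: 18.95
tcp_pos: [0.4584, 0.1203, 0.2326]
eef_rot: [-0.0, 0.708, 0.706, -0.0]
force: [-0.1, -0.5, -1.9]
finger_gap: 0.0505
finger_force: 25.0
time_s: 19.15
tcp_pos: [0.4585, 0.1204, 0.2321]
eef_rot: [-0.0, 0.708, 0.706, 0.0]
force: [-1.9, 0.1, 3.3]
finger_gap: 0.0502
finger_force: 25.0
```

```bash
python3 -m jog '[[0,0,0,0,0,0,65],[0,0,0,0,0,0,80],[0,0,0,0,0,0,86],[0,0,0,0,0,0,86],[0,0,45,0,0,0,86]]'
python3 -m jog '[[0,0,45,0,0,0,86],[0,0,90,0,0,0,86],[0,-40,95,0,0,0,86],[10,-88,95,0,0,0,86],[25,-135,95,0,0,0,86]]'
python3 -m jog '[[20,-40,0,0,0,0,86],[40,-80,0,0,0,0,86],[60,-120,0,0,0,0,86],[77,-155,0,0,0,0,86],[77,-155,0,0,0,0,86]]'
python3 -m jog '[[0,0,0,0,0,0,86],[0,0,0,0,0,0,86]]'
python3 - <<'E'
from h import *
print(get_state()['tcp_pos'])
c=calibration('wrist');p,d=grab_frame('wrist');cv2.imwrite('pics/w8.png',p[:,:,::-1]);np.savez('pics/w8.npz',p=p,d=d,**c)
E
```

```text
time_s: 19.65
tcp_pos: [0.4558, 0.1197, 0.272]
eef_rot: [-0.002, 0.708, 0.706, -0.006]
force: [0.5, 0.2, 0.5]
finger_gap: 0.0842
finger_force: 0.0
time_s: 20.15
tcp_pos: [0.4832, -0.0157, 0.3726]
eef_rot: [0.0, 0.707, 0.707, 0.001]
force: [1.6, -0.6, 0.2]
finger_gap: 0.086
finger_force: 0.0
time_s: 20.65
tcp_pos: [0.5611, -0.1759, 0.3718]
eef_rot: [0.002, 0.711, 0.704, -0.001]
force: [-0.4, 0.0, 0.5]
finger_gap: 0.0858
finger_force: 0.0
time_s: 20.85
tcp_pos: [0.5602, -0.1684, 0.3713]
eef_rot: [-0.001, 0.708, 0.707, 0.0]
force: [0.5, 0.4, 0.5]
finger_gap: 0.0861
finger_force: 0.0
[ 0.56024971 -0.16843549  0.37125614]
```

View pics/w8.png

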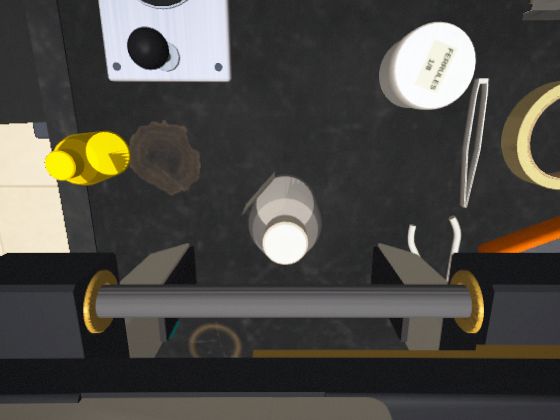

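The large bottle's cap is at (286,243), the tin is well away at (437,66) and the post is at (150,48).

Run:
```python
from h import *
c=calibration('wrist');d=np.load('pics/w8.npz')['d']
for u,v,z in [(286,242,.113),(437,66,.053)]: print(plane(c,u,v,z).round(4),deproj(c,u,v,d[v,u]).round(4))
```

```text
[ 0.5613 -0.188   0.113 ] [ 0.5613 -0.1883  0.1124]
[ 0.6805 -0.0637  0.053 ] [ 0.68   -0.0638  0.0541]
```

```bash
python3 -m jog '[[1,-21,0,0,0,0,86],[1,-21,-45,0,0,0,86],[1,-21,-90,0,0,0,86],[1,-21,-125,0,0,0,86],[1,-21,-142,0,0,0,86]]' 30
python3 -m jog '[[0,0,0,0,0,0,86],[0,0,0,0,0,0,50],[0,0,0,0,0,0,50],[0,0,0,0,0,0,50],[0,0,0,0,0,0,50]]'
```

```text
time_s: 21.4
tcp_pos: [0.56, -0.1881, 0.2264]
eef_rot: [-0.003, 0.707, 0.707, -0.001]
force: [0.0, -0.0, 0.3]
finger_gap: 0.086
finger_force: 0.0
time_s: 21.9
tcp_pos: [0.562, -0.1908, 0.2312]
eef_rot: [0.001, 0.708, 0.706, 0.001]
force: [-0.6, 0.7, 4.9]
finger_gap: 0.0613
finger_force: 30.0
```

```bash
python3 -m jog '[[0,0,10,0,0,0,50],[0,0,40,0,0,0,50],[0,0,80,0,0,0,50],[0,0,115,0,0,0,50],[0,0,140,0,0,0,50]]'
python3 -m jog '[[-15,30,0,0,0,0,50],[-33,70,0,0,0,0,50],[-53,112,0,0,0,0,50],[-73,154,0,0,0,0,50],[-92,190,0,0,0,0,50]]'
python3 -m jog '[[-12,25,-10,0,0,0,50],[-12,25,-28,0,0,0,50],[-12,25,-28,0,0,0,50],[-12,25,-28,0,0,0,50]]'
python3 - <<'E'
from h import *
print(get_state()['tcp_pos'])
c=calibration('wrist');p,d=grab_frame('wrist');cv2.imwrite('pics/w9.png',p[:,:,::-1]);np.savez('pics/w9.npz',p=p,d=d,**c)
for v in range(180,281,10): print(v,deproj(c,284,v,d[v,284]).round(4))
E
```

```text
time_s: 22.4
tcp_pos: [0.5617, -0.1911, 0.3731]
eef_rot: [0.001, 0.708, 0.706, 0.001]
force: [2.0, -0.2, -1.6]
finger_gap: 0.0612
finger_force: 30.0
time_s: 22.9
tcp_pos: [0.4682, 0.0012, 0.3703]
eef_rot: [-0.0, 0.708, 0.707, 0.0]
force: [0.9, 0.5, -1.8]
finger_gap: 0.061
finger_force: 30.0
time_s: 23.3
tcp_pos: [0.4576, 0.0238, 0.3423]
eef_rot: [0.0, 0.708, 0.706, -0.0]
force: [0.1, 0.2, -2.0]
finger_gap: 0.061
finger_force: 30.0
[0.45759089 0.02376752 0.34226046]
180 [0.4575 0.0559 0.1186]
190 [0.4575 0.0558 0.1446]
200 [0.4574 0.0555 0.1642]
210 [0.4574 0.0551 0.1794]
220 [0.4574 0.053  0.1868]
230 [0.4574 0.0509 0.1928]
240 [0.4573 0.0474 0.1946]
250 [0.4573 0.0439 0.1961]
260 [0.4573 0.0411 0.1991]
270 [0.4573 0.041  0.2076]
280 [0.4573 0.0404 0.2139]
```

View pics/w9.png

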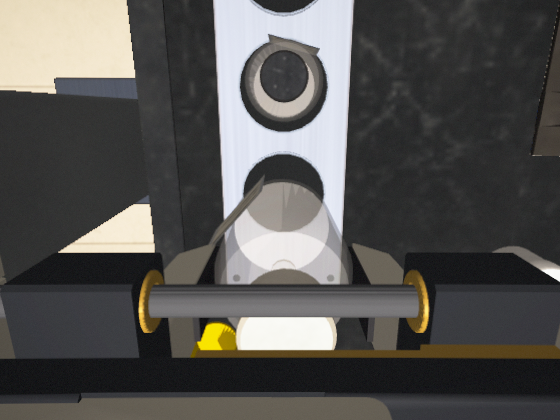

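The large bottle is held upright with its centre at y = 0.0243, matching the pad at 0.0245. I'll lower it to a TCP height of about 0.249.

```bash
python3 -m jog '[[0,0,-30,0,0,0,50],[0,0,-65,0,0,0,50],[0,0,-83,0,0,0,50],[0,0,-89,0,0,0,50],[0,0,-89,0,0,0,50]]'
python3 -m jog '[[0,0,-1,0,0,0,50],[0,0,-2,0,0,0,50],[0,0,-2,0,0,0,50]]'
python3 -m jog '[[0,0,-1,0,0,0,50],[0,0,-2,0,0,0,50]]'
```

```text
time_s: 23.85
tcp_pos: [0.4579, 0.0237, 0.2528]
eef_rot: [-0.0, 0.708, 0.706, -0.0]
force: [0.2, 0.4, -1.9]
finger_gap: 0.0615
finger_force: 30.0
time_s: 24.15
tcp_pos: [0.458, 0.0244, 0.2516]
eef_rot: [0.0, 0.708, 0.706, 0.001]
force: [-0.3, 1.4, -1.4]
finger_gap: 0.0614
finger_force: 30.0
time_s: 24.35
tcp_pos: [0.4577, 0.0244, 0.2491]
eef_rot: [0.0, 0.708, 0.706, 0.0]
force: [-2.8, 0.0, 11.3]
finger_gap: 0.0611
finger_force: 30.0
```

```bash
python3 -m jog '[[0,0,0,0,0,0,75],[0,0,0,0,0,0,88],[0,0,0,0,0,0,88],[0,0,0,0,0,0,88],[0,0,45,0,0,0,88]]'
python3 -m jog '[[0,0,45,0,0,0,88],[0,0,95,0,0,0,88],[0,0,115,0,0,0,88],[0,-50,115,0,0,0,88],[0,-100,115,0,0,0,88]]'
python3 -m jog '[[0,-50,0,0,0,0,88],[0,-100,0,0,0,0,88],[0,-150,0,0,0,0,88],[0,-150,0,0,0,0,88],[0,-150,0,0,0,0,88]]'
python3 - <<'E'
from h import *
c=calibration('top');p,d=grab_frame('top');p2,_=grab_frame('side')
a=cv2.resize(p[140:280,130:330,::-1],(800,560)*1,interpolation=cv2.INTER_CUBIC)[:300+260]
b=p2[120:300,160:360,::-1]
cv2.imwrite('pics/f.png',np.hstack([cv2.resize(p[150:270,140:320,::-1],(480,320)),cv2.resize(b,(320,320))]))
np.savez('pics/f.npz',p=p,d=d)
for y,z,n in [(.294,.062,'vial'),(.204,.098,'s'),(.114,.112,'m'),(.024,.131,'l')]:
    h=[]
    for v in range(200,260):
        for u in range(140,290):
            if d[v,u]>0:
                q=deproj(c,u,v,d[v,u])
                if abs(q[1]-y)<.035 and abs(q[0]-.458)<.035 and abs(q[2]-z)<.006:h.append(q)
    print(n,len(h),np.mean(h,axis=0).round(4) if h else '')
print('tin',[deproj(c,288,158,d[158,288]).round(3)])
E
```

```text
time_s: 24.85
tcp_pos: [0.4549, 0.0243, 0.2893]
eef_rot: [-0.003, 0.708, 0.706, -0.005]
force: [-0.1, 0.4, 0.1]
finger_gap: 0.0878
finger_force: 0.0
time_s: 25.35
tcp_pos: [0.458, -0.0755, 0.4101]
eef_rot: [0.001, 0.706, 0.708, 0.001]
force: [1.4, 0.1, -0.3]
finger_gap: 0.0877
finger_force: 0.0
time_s: 25.85
tcp_pos: [0.457, -0.227, 0.4085]
eef_rot: [-0.0, 0.709, 0.705, -0.0]
force: [0.4, 1.0, -0.7]
finger_gap: 0.0881
finger_force: 0.0
vial 38 [0.459  0.2959 0.0614]
s 57 [0.4597 0.2081 0.0981]
m 80 [0.4586 0.1144 0.1124]
l 122 [0.4568 0.0267 0.1308]
tin [array([ 0.677, -0.066,  0.054])]
```

View pics/f.png

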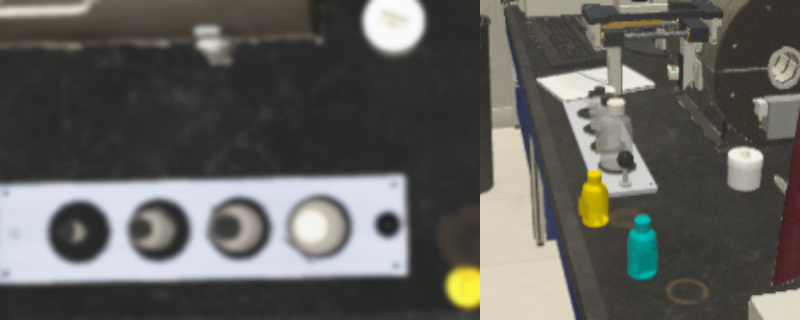

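The final view shows all four standing upright on their pads, large next to the post (crop x 312, 240, 148 and 75). Each is within about 5 mm of its pad centre, the heights are right and the tin hasn't moved.

```bash
python3 -c "
from cell import *
print(sign_off())"
```

```text
the job is handed in; nothing more can be done
None
```

I handed the job in with the large, medium and small bottles and then the vial standing upright on the four pads, in that order from the post; each measured within about 5 mm of its pad centre, and the tin had not moved.

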